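Refit the gas-tap knob and hold it pressed in

TASK

The knob has come off the bare tap of the bakery's double-ring gas cooker: pick up the loose black knob, turn it so that the flat in its bore matches the flat on the D-shaped spindle, push it fully home on the spindle, then press it in against the tap's spring, all the way or nearly so, as one does to light the ring. Finish while still gripping the knob and holding it pressed in; do not let go. Leave the kitchen timer and the sugar shaker where they are.

Things in the scene. Friction and masses are not known exactly. Their poses are not given: they have to be found in the camera images.
- knob_mid (a point): Loose black knob, 34 mm high, 60 g, standing on its round skirt (48 mm diameter, 8 mm high). Above the skirt a grip bar, 48 mm long (x) and 22 mm wide (y), rises to the top: grip it across the 22 mm, fingertips above the skirt. Point: on the axis, 17 mm above the underside. z: up the axis; x: along the bar to the pointer end, marked by a white stripe on top and end face.
- knob_mouth (a point): Mouth of the knob's bore, on the axis in the plane of the underside; axes as knob_mid. The blind D-shaped bore is 18 mm deep and 13.6 mm in diameter; its flat is on the pointer side (+x), 3.7 mm from the axis.
- knob_pointer (a point): Middle of the end face of the knob's pointer end, 24 mm from the axis along x, 17 mm above the underside.
- spindle_seat (a point): On the axis of the bare upright spindle, at the top of its dark collar (28 mm diameter), 75 mm above the table at rest; it sinks as the tap is pressed. The knob's underside rests here when fully home. z: up; x: towards the spindle's flat (flat and collar are marked red on that side). The bare tap is the +y one of the cooker's two, in a round white dial.
- spindle_tip (a point): Top of the spindle, 16 mm above the collar; axes as spindle_seat. Steel D-shaft 12 mm in diameter, flat 3 mm from the axis, top 3 mm tapered. With 0.7 to 0.8 mm of play the knob slips on when its x points along the spindle's x within some 8 degrees. The flat lies within 70 degrees of world +x; the spindle turns only against stiff friction (0.15 N m).
- cooker: The fixed steel gas cooker, 280 (x) x 240 (y) mm, origin under its centre, turned by its yaw. Deck 65 mm above the table; both taps near the edge facing the robot, 105 mm from the centre. The other tap, 120 mm to -y of the bare one, keeps its knob (top 109 mm above the table). The black pan support over the burner reaches 95 mm and stays 40 mm or more from the spindle.
- valve (a joint): How far the tap is pressed in, m: 0 at rest, 0.008 at the stop. A spring resists: 3 N to start it, 1 N more for each mm, 11 N at the stop; it springs back when let go.
- shaker_mid (a point): Bystander: cream sugar shaker with a steel cap, 60 mm in diameter, 115 mm high, the point half-way up. To be left alone.
- timer_mid (a point): Bystander: round kitchen timer, white foot 64 mm in diameter and red dial, 38 mm high, the point half-way up. To be left alone.
Things that resemble listed ones, but are neither listed nor needed, are in the scene too. Several things look just like the part that bears knob_mid: the one meant starts nearest to the robot's base.

How it is judged (in metres and radians):
On the way:
1. the knob is picked up, its middle more than 50 mm above the table (height (world z) of knob_mid above 0.05 m), for 0.2 s.
At the end, for the whole second after the job is handed in: Still gripped (over 2 N, grasp point within 28 mm of the knob's middle), the knob sits home on the spindle: underside within 3 mm of the collar and 2 mm of the axis, tilt under 0.1 rad, pointer on the flat's side within 0.3 rad; the tap is held pressed in by more than 5.5 of its 8 mm (distance between knob_mouth and spindle_seat below 0.003 m and horizontal distance between knob_mouth and spindle_seat below 0.002 m and angle between the x axis of knob_mid and the x axis of spindle_seat, either way round below 0.3 rad and angle between the z axis of knob_mid and the z axis of spindle_seat, either way round below 0.1 rad and x of knob_pointer in the frame of spindle_seat above 0.015 m and value of joint valve above 0.0055 m and contact force between the fingers and knob above 2 N and distance between the grasp point and knob_mid below 0.028 m); the arm keeps its last pose, push and grip.
It fails at once if the shaker is moved by more than 30 mm (distance of shaker_mid from where it was at the start of the episode above 0.03 m).
It fails at once if the timer is moved by more than 30 mm (distance of timer_mid from where it was at the start of the episode above 0.03 m).
It also fails if it takes over 43 s, if anything falls off the work surface, if the arm or the gripper's body presses on something with over 40 N, if the wrist force passes 120 N, or if a joint passes its speed limit or range.

ROBOT

A 7-joint arm with a two-finger parallel gripper is mounted at the origin on the work surface. World frame = base frame: x ahead of the robot, y to its left, z up, the work surface at z = 0. Lengths are in mm, angles in rad, forces in N, time in s.
With the tool pointing down it reaches from about 400 to 850 mm from the base axis. Payload 6.9 kg.
Tool frame: the origin (TCP) lies on the centre line of the jaws, within the pads' length; the fingertips stand 11 mm ahead of it and the grasp point (between the pads) lies 8 mm behind it; y points along the fingers, z is the direction in which the jaws open and shut, and the axes are right-handed (so a half turn about y gives the same grasp; the last joint's range is limited). The gripper opens to 85 mm and grips with 20 to 120 N. Pads are 22 mm wide; open, the fingers measure 114 mm over their backs; the gripper's body (76 mm by 85 mm) begins 54 mm behind the grasp point. The pads swing forward as they close: fully open they stand 13 mm farther back than shut.
Start: joints at [-1.091, 0.507, -0.238, 1.5, 0.126, 1.149, -0.155], TCP at [228.24, 581.823, 242.275] pointing down, gripper open.
Joint ranges: [-3.08, 3.08], [-0.24, 2.05], [-1.43, 1.35], [0, 2.5], [-1.52, 4.66], [0.17, 1.96], [-2.89, 2.89]. Speed limits (rad/s): [2.39, 2.39, 3.14, 3.14, 3.14, 3.14, 3.14].

INTERFACE

Orientations are given as a unit quaternion [w, x, y, z].
In Python, from station import bot gives the robot as it stands.
- The arm moves only by the tool servo_tool, never from a script. Its argument "plan" is one flat list of numbers, 6 for each row, row after row: the shift along the tool's x, y, z in cm, then the turn, a rotation vector about the tool's x, y, z in rad. In form: [tx, ty, tz, wx, wy, wz, tx, ty, tz, wx, wy, wz, ...]. A call has 1 to 8 rows; each row shifts and turns the commanded pose from where the row before left it, along the tool's axes as they then stand; what a row does not reach is not made up. A row lasts 1/8 s, in which the tool goes at most 62.5 mm and 10.7 degrees, less where a joint would pass 70% of its speed; a pose out of reach is approached as far as the arm can. A call with a gripper value outside its range is refused whole. "hand" is the opening, from 0 (shut) to 1 (fully open), set as the call begins (left out, the last holds). The fingers move at their own pace and stop on an object; "newtons" is the grip in N (left out, the last holds). Time passes only in rows, so rows that do not move let the fingers close. It gives the time, the measured TCP pose, the force and the opening at its end, in the units of the state.
- bot.observe(): the state, without advancing time (a new reading comes with each control period).
- bot.capture(name): name is "scene" or "top" or "wrist"; returns a dict with "img" (400x640x3 uint8, red, green, blue), "depth" (400x640 float32, mm along the optical axis (not along the pixel's ray), 0 where there is no reading), "fov_y" (degrees; the focal length in pixels is half the picture's height over the tangent of half this angle, whatever the lens; pixels are square), "cx", "cy" (the principal point, pixels), "k1" (the pictures are not rectified: a ray, as slopes to the right and down, at radius r is drawn at 1 + k1 r^2 times it, then the intrinsics apply), "pose" (4x4, takes a point from camera to world coordinates). Camera axes: x right, y down, z forward; pixel columns grow to the right and rows downward; lengths in mm; the calibration is good to about 2 mm. A picture is of the moment at which its call begins.
- bot.finish_job(): hands the job in, once; it reports no verdict.
The state is a dict: "time_s": time; "joint_positions": joint angles; "qvel": joint speeds; "joint_torque": joint torques, N m; "tcp_pos": TCP position; "ee_rot": TCP orientation; "force": force on the tool from outside, world axes, zero at the start; "ft_torque": the same for the moment, N m; "grip_width": finger opening in mm.
Only numpy, scipy, OpenCV 4.12 (cv2) and the standard library are available. Lean on these libraries where they do the work, as an engineer would, in place of code of your own. Each camera call takes 0.05 s, during which the arm holds its last target. There are 200 camera calls.

## Working session

There is one attempt and no reset: what is moved stays moved. The work goes in short steps, Python scripts to look and compute and a tool call to move; the robot and the scene stay as the last step left them, time stands still between calls to the robot, and variables do not carry over. Pictures are saved under pics/ and viewed, about 8 in all and at most 12, crops included, and the job is handed in when it is done.

Besides the shell and the picture viewer there is one more tool, called after "Emit:" as name(argument=value, ...) on one line, values as JSON. servo_tool: Moves the arm, as the interface text tells. Its arguments: {"type":"object","properties":{"plan":{"type":"array"},"hand":{"type":"number"},"newtons":{"type":"number"}},"required":["plan"]}

```bash
mkdir -p pics; ls; cat > h.py <<'E'
import numpy as np, cv2, pickle
from station import bot
def cap(n,tag=None):
    c=bot.capture(n)
    pickle.dump(c,open(f'pics/{tag or n}.pkl','wb')); cv2.imwrite(f'pics/{tag or n}.png',c['img'][:,:,::-1]); return c
def load(t): return pickle.load(open(f'pics/{t}.pkl','rb'))
def f(c): return c['img'].shape[0]/2/np.tan(np.radians(c['fov_y'])/2)
def ray(c,u,v):
    F=f(c); x,y=(u-c['cx'])/F,(v-c['cy'])/F; a,b=x,y
    for _ in range(20):
        s=1+c['k1']*(a*a+b*b); a,b=x/s,y/s
    return a,b
def pt(c,u,v,d=None):   # world from depth
    a,b=ray(c,np.asarray(u,float),np.asarray(v,float))
    if d is None: d=c['depth'][np.asarray(v,int),np.asarray(u,int)]
    P=np.stack([a*d,b*d,d*np.ones_like(a)],-1); T=c['pose']; return P@T[:3,:3].T+T[:3,3]
def ptz(c,u,v,z):       # world from plane height
    a,b=ray(c,np.asarray(u,float),np.asarray(v,float)); T=c['pose']
    D=np.stack([a,b,np.ones_like(a)],-1)@T[:3,:3].T
    s=(z-T[2,3])/D[...,2]; return T[:3,3]+D*s[...,None]
def proj(c,P):
    T=c['pose'];q=(np.asarray(P,float)-T[:3,3])@T[:3,:3]; a,b=q[...,0]/q[...,2],q[...,1]/q[...,2]; s=1+c['k1']*(a*a+b*b)
    return np.stack([c['cx']+f(c)*a*s,c['cy']+f(c)*b*s],-1)
E
python3 - <<'E'
from h import *
s=bot.observe();print(s)
for n in('scene','top'):
    c=cap(n);print(n,c['pose'].round(3).tolist(),c['fov_y'],c['k1'],c['cx'],c['cy'])
a=cv2.imread('pics/scene.png');b=cv2.imread('pics/top.png')
E
```

```text
pics
{'time_s': 0.0, 'joint_positions': array([-1.0914751 ,  0.50833239, -0.23749836,  1.50110573,  0.12569737,
        1.14894062, -0.15479543]), 'qvel': array([-0.00033064,  0.00104668,  0.0007545 , -0.00018118,  0.00012272,
       -0.00073332,  0.00136426]), 'joint_torque': array([ 2.43446075e-04, -6.20612955e+01, -2.18631953e+00, -2.49645656e+01,
        1.28164451e-02,  1.21532410e-02,  7.29321243e-06]), 'tcp_pos': array([228.14478836, 581.35217844, 241.44149486]), 'ee_rot': array([-0.69416273,  0.69541821, -0.13150075,  0.131298  ]), 'force': array([ 0.810047  , -0.48886708,  0.67477187]), 'ft_torque': array([-0.02448974, -0.00677285, -0.03164564]), 'grip_width': 85.83413823501428}
scene [[-0.712, 0.526, -0.464, 1074.517], [0.702, 0.544, -0.46, 475.724], [0.011, -0.653, -0.757, 873.015], [0.0, 0.0, 0.0, 1.0]] 45.64562196855611 -0.06077243804733486 313.0676329384826 199.9104838693893
top [[0.019, -0.993, 0.115, 445.165], [-1.0, -0.016, 0.024, -21.971], [-0.022, -0.115, -0.993, 1423.665], [0.0, 0.0, 0.0, 1.0]] 43.22039597451761 -0.04353699370164715 316.54083511205613 197.86755469162804
```

View pics/top.png

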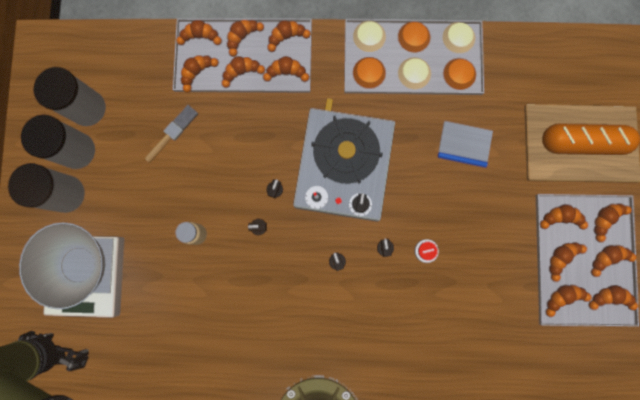

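View pics/scene.png

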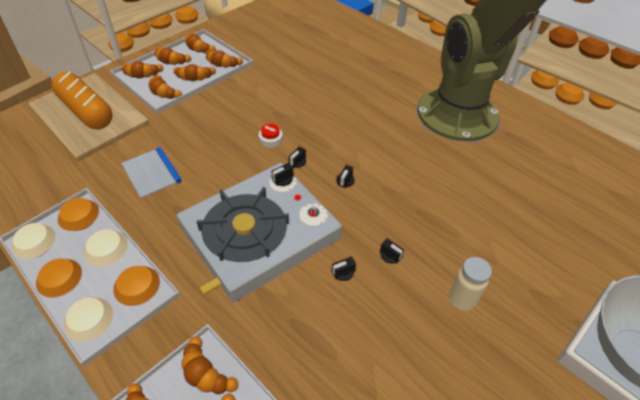

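Candidates for the loose knob in the top view are (274,188), (258,227), (337,261) and (386,247); the one at (361,203) is mounted on the other tap. The base is at about (317,400). The bare spindle is at (317,197), the timer at (427,251) and the shaker at (188,233).

```bash
python3 - <<'E'
from h import *
c=load('top'); s=load('scene')
for n,u,v,z in [('k1',274,187,30),('k2',258,227,30),('k3',337,260,30),('k4',386,246,30),('mounted',361,203,105),('spindle',317,197,85),('timer',427,251,38),('shaker',188,233,115)]:
    p=ptz(c,u,v,z); print(n,p.round(1),np.hypot(*p[:2]).round(0), 'scene px',proj(s,p).round(0), pt(c,u,v).round(1))
a=cv2.resize(c['img'][235:275,320:410,::-1],None,fx=6,fy=6,interpolation=cv2.INTER_CUBIC)
b=cv2.resize(c['img'][182:216,295:385,::-1],None,fx=6,fy=6,interpolation=cv2.INTER_CUBIC)
cv2.imwrite('pics/crop1.png',np.vstack([a,b]))
E
```

```text
k1 [634.5 131.4  30. ] 648.0 scene px [343. 262.] [633.4 130.5  38.1]
k2 [522.  172.7  30. ] 550.0 scene px [392. 243.] [521.7 172.   35.2]
k3 [435.4 -47.2  30. ] 438.0 scene px [345. 171.] [435.4 -47.2  31.2]
k4 [ 476.  -181.1   30. ] 509.0 scene px [296. 152.] [ 475.9 -180.5   35. ]
mounted [ 585.5 -106.7  105. ] 595.0 scene px [283. 168.] [ 584.9 -106.3  111.2]
spindle [601.9   9.5  85. ] 602.0 scene px [314. 205.] [601.3   9.4  90.2]
timer [ 464.1 -291.8   38. ] 548.0 scene px [271. 127.] [ 464.1 -292.1   36.5]
shaker [498.3 344.  115. ] 605.0 scene px [475. 263.] [498.3 344.2 114.3]
```

View pics/crop1.png

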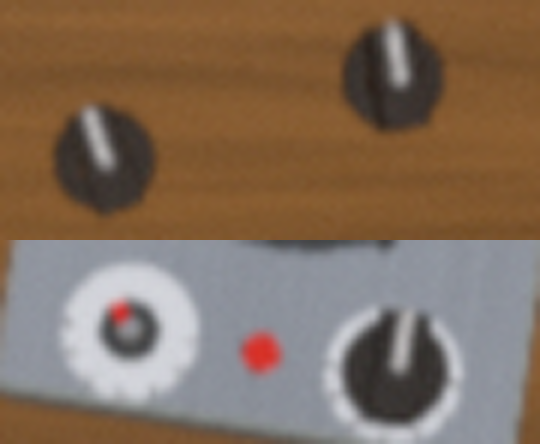

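Crop: the lower-left knob at (337,261) is nearest the base (438 mm) and is my choice. Its stripe points roughly to +x and is turned slightly to +y. The bare spindle's red mark points up and left, about 30° to +y. Next is an approach planner.

```bash
cat >> h.py <<'E'
from scipy.spatial.transform import Rotation as R
def rot(q): return R.from_quat([q[1],q[2],q[3],q[0]])
def down(yaw): # tool x at world yaw, tool y down
    x=np.array([np.cos(yaw),np.sin(yaw),0]);y=np.array([0,0,-1.]);return R.from_matrix(np.stack([x,y,np.cross(x,y)],1))
def plan(p,r,targets,dec=2):
    """targets: list of (pos mm, R, nrows); prints rounded rows"""
    p=np.array(p,float);rows=[]
    for tp,tr,n in targets:
        for i in range(n,0,-1):
            d=r.inv().apply((np.array(tp)-p)/i)/10; w=(r.inv()*tr).as_rotvec()/i
            d=d.round(dec);w=w.round(3);rows.append(list(d)+list(w)); p=p+r.apply(d*10); r=r*R.from_rotvec(w)
    for k in range(0,len(rows),8): print([float(v) for q in rows[k:k+8] for v in q])
    print('end',p.round(1),r.as_matrix().round(3).tolist())
E
python3 - <<'E'
from h import *
s=bot.observe(); r=rot(s['ee_rot']);print(r.as_matrix().round(3).tolist())
c=cap('wrist','w0'); T=c['pose'];print('cam in tool pos',r.inv().apply(T[:3,3]-s['tcp_pos']).round(1),(r.inv().as_matrix()@T[:3,:3]).round(2).tolist(),c['fov_y'])
ya=np.radians(16)
for flip in(0,np.pi):
    print((r.inv()*down(ya+flip)).as_rotvec())
E
```

```text
[[0.931, -0.001, 0.365], [-0.365, -0.002, 0.931], [0.0, -1.0, -0.002]]
cam in tool pos [ -73.2 -130.6    0.4] [[0.0, 0.96, 0.28], [0.0, -0.28, 0.96], [1.0, -0.0, -0.0]] 64.84590188291993
[ 1.56009408e-03 -6.53026123e-01 -5.12942823e-04]
[6.61938266e-04 2.48856570e+00 2.01325747e-03]
```

```bash
python3 - <<'E'
from h import *
s=bot.observe(); r=rot(s['ee_rot']); d=down(np.radians(16))
plan([228.2,581.8,242.3],down(-0.373),[([450,150,235],d,10),([435,-47,160],d,5)],1)
E
```

```text
[3.6, 0.1, -3.2, 0.0, -0.065, 0.0, 3.4, 0.1, -3.4, 0.0, -0.065, 0.0, 3.2, 0.1, -3.7, 0.0, -0.065, 0.0, 3.0, 0.1, -3.9, 0.0, -0.065, 0.0, 2.7, 0.1, -4.0, 0.0, -0.065, 0.0, 2.4, 0.0, -4.2, 0.0, -0.065, 0.0, 2.1, 0.1, -4.4, 0.0, -0.066, 0.0, 1.9, 0.0, -4.5, 0.0, -0.065, 0.0]
[1.6, 0.1, -4.6, 0.0, -0.066, 0.0, 1.2, 0.0, -4.7, 0.0, -0.065, 0.0, -1.4, 1.5, -3.7, 0.0, -0.0, 0.0, -1.4, 1.5, -3.7, 0.0, -0.0, 0.0, -1.3, 1.5, -3.7, 0.0, -0.0, 0.0, -1.4, 1.5, -3.7, 0.0, -0.0, 0.0, -1.3, 1.5, -3.7, 0.0, -0.0, 0.0]
end [435.5 -47.  160.3] [[0.961, 0.0, -0.275], [0.275, 0.0, 0.961], [0.0, -1.0, 0.0]]
```

Emit:
servo_tool(plan=[3.6, 0.1, -3.2, 0, -0.065, 0, 3.4, 0.1, -3.4, 0, -0.065, 0, 3.2, 0.1, -3.7, 0, -0.065, 0, 3.0, 0.1, -3.9, 0, -0.065, 0, 2.7, 0.1, -4.0, 0, -0.065, 0, 2.4, 0, -4.2, 0, -0.065, 0, 2.1, 0.1, -4.4, 0, -0.065, 0, 1.9, 0, -4.5, 0, -0.065, 0])

```text
time_s: 1.15
tcp_pos: [405.7, 234.3, 236.2]
ee_rot: [-0.705, 0.705, 0.052, -0.052]
force: [1.1, 0.1, 0.6]
grip_width: 85.6
```

Emit:
servo_tool(plan=[1.6, 0.1, -4.6, 0, -0.065, 0, 1.2, 0, -4.7, 0, -0.065, 0, -1.4, 1.5, -3.7, 0, 0, 0, -1.4, 1.5, -3.7, 0, 0, 0, -1.3, 1.5, -3.7, 0, 0, 0, -1.4, 1.5, -3.7, 0, 0, 0, -1.3, 1.5, -3.7, 0, 0, 0, 0, 0, 0, 0, 0, 0])

```text
time_s: 2.15
tcp_pos: [433.2, -50.2, 159.2]
ee_rot: [-0.7, 0.701, 0.094, -0.096]
force: [-0.2, 0.2, -1.1]
grip_width: 85.5
```

```bash
python3 - <<'E'
from h import *
s=bot.observe(); r=rot(s['ee_rot']);print(s['time_s'],s['tcp_pos'],r.as_matrix().round(3).tolist(),s['force'])
c=cap('wrist','w1'); print(proj(c,[[435,-47,30],[602,9,91],[435,-47,34]]))
E
```

```text
2.15 [433.22535932 -50.1980731  159.24071011] [[0.964, -0.003, -0.268], [0.268, -0.001, 0.964], [-0.003, -1.0, -0.0]] [-0.17992919  0.21451785 -1.08296998]
[[318.00485303 196.29971176]
 [329.08913718 416.87997516]
 [318.03042647 197.605933  ]]
```

View pics/w1.png

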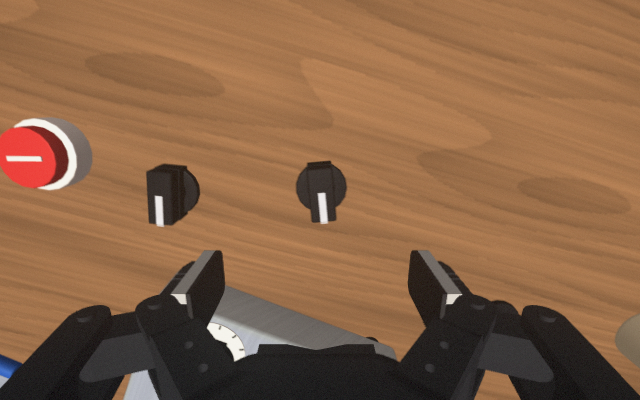

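Wrist view: the chosen knob is at about (321,188), with its stripe from (320,194) to (324,221), so the pointer is toward +x. The neighbouring knob is at (172,195) and the timer at (40,155), both clear of the fingers.

```bash
cat >> h.py <<'E'
def barfit(c,u0,u1,v0,v1,zlo,zhi,ztop):
    v,u=np.mgrid[v0:v1,u0:u1];P=pt(c,u.ravel(),v.ravel());I=c['img'][v.ravel(),u.ravel()].astype(int)
    m=(P[:,2]>zlo)&(P[:,2]<zhi)
    Q=ptz(c,u.ravel()[m],v.ravel()[m],ztop)[:,:2].astype(np.float32);r=cv2.minAreaRect(Q);print('n',m.sum(),'zmed',np.median(P[m,2]).round(1),'rect',r)
    w=m&(I.min(1)>140); W=ptz(c,u.ravel()[w],v.ravel()[w],ztop)[:,:2]
    if len(W)>3:
        l=cv2.fitLine(W.astype(np.float32),cv2.DIST_HUBER,0,.01,.01).ravel();print('stripe n',len(W),'mean',W.mean(0).round(1),'ang',np.degrees(np.arctan2(l[1],l[0])).round(1))
    e=r[1]; b=cv2.boxPoints(r); print(b.round(1).tolist())
E
python3 - <<'E'
from h import *
c=load('w1')
barfit(c,290,355,150,240,29,42,34)
v,u=np.mgrid[150:240,290:355];P=pt(c,u.ravel(),v.ravel());print(np.histogram(P[:,2],bins=np.arange(-4,44,3)))
E
```

```text
n 1402 zmed 33.0 rect ((432.41656494140625, -45.679359436035156), (49.05078125, 21.713151931762695), 20.773637771606445)
stripe n 229 mean [442.4 -41. ] ang 21.2
[[405.6000061035156, -44.20000076293945], [413.29998779296875, -64.5], [459.20001220703125, -47.099998474121094], [451.5, -26.799999237060547]]
(array([1782, 1744,   34,  703,   62,   16,   13,   19,   16,   14,   20,
        152, 1242,    8,    0]), array([-4, -1,  2,  5,  8, 11, 14, 17, 20, 23, 26, 29, 32, 35, 38, 41]))
```

```bash
python3 - <<'E'
from h import *
s=bot.observe(); r=rot(s['ee_rot']);print(s['tcp_pos'],r.as_matrix().round(3).tolist())
d=down(np.radians(21))
plan([435.5,-47,160.3],down(np.arctan2(.275,.961)),[([433,-46,60],d,4)])
E
```

```text
[433.93601453 -48.29236545 159.82935636] [[0.963, -0.001, -0.27], [0.27, -0.0, 0.963], [-0.001, -1.0, 0.0]]
[-0.05, 2.51, 0.04, 0.0, -0.022, 0.0, -0.05, 2.51, 0.04, 0.0, -0.022, 0.0, -0.05, 2.51, 0.05, 0.0, -0.022, 0.0, -0.06, 2.5, 0.04, 0.0, -0.022, 0.0]
end [433. -46.  60.] [[0.934, 0.0, -0.359], [0.359, 0.0, 0.934], [0.0, -1.0, 0.0]]
```

Emit:
servo_tool(plan=[-0.05, 2.5, 0.04, 0, -0.022, 0, -0.05, 2.5, 0.04, 0, -0.022, 0, -0.05, 2.5, 0.05, 0, -0.022, 0, -0.05, 2.5, 0.04, 0, -0.022, 0, 0, 0, 0, 0, 0, 0, 0, 0, 0, 0, 0, 0])

```text
time_s: 2.95
tcp_pos: [432.7, -45.5, 61.1]
ee_rot: [0.695, -0.695, -0.129, 0.128]
force: [0.4, -0.1, -0.4]
grip_width: 85.2
```

```bash
python3 - <<'E'
from h import *
s=bot.observe(); r=rot(s['ee_rot']);print(s['tcp_pos'],r.as_matrix().round(3).tolist(),s['grip_width'])
c=cap('wrist','w2'); print(proj(c,[432.4,-45.7,34]))
u,v=proj(c,[432.4,-45.7,34]).astype(int)
barfit(c,max(0,u-90),u+90,max(0,v-90),v+90,29,42,34)
E
```

```text
[432.65997926 -45.52239604  61.05861773] [[0.934, 0.001, -0.357], [0.357, 0.0, 0.934], [0.001, -1.0, -0.0]] 85.18031771833508
[314.03271318 242.76656267]
n 3212 zmed 33.0 rect ((432.03564453125, -45.614898681640625), (49.30127716064453, 21.610504150390625), 20.695329666137695)
stripe n 477 mean [442.3 -41.4] ang 20.7
[[405.20001220703125, -44.20000076293945], [412.79998779296875, -64.4000015258789], [458.8999938964844, -47.0], [451.29998779296875, -26.799999237060547]]
```

View pics/w2.png

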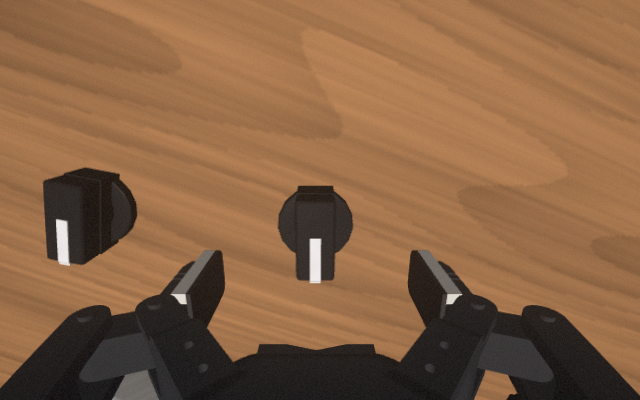

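The jaws are aligned across the bar, with the knob at (315,235) and its stripe vertical between the pads. I descend and close.

Emit:
servo_tool(plan=[-0.05, 1.3, 0, 0, 0, 0, 0, 1.3, 0, 0, 0, 0, 0, 1.3, 0, 0, 0, 0, 0, 0, 0, 0, 0, 0, 0, 0, 0, 0, 0, 0])

```text
time_s: 3.62
tcp_pos: [431.6, -46.4, 21.3]
ee_rot: [0.695, -0.695, -0.128, 0.128]
force: [-0.2, 1.9, 0.5]
grip_width: 85.5
```

Emit:
servo_tool(plan=[0, 0, 0, 0, 0, 0, 0, 0, 0, 0, 0, 0, 0, 0, 0, 0, 0, 0, 0, 0, 0, 0, 0, 0, 0, 0, 0, 0, 0, 0, 0, 0, 0, 0, 0, 0], hand=0, newtons=60)

```text
time_s: 4.38
tcp_pos: [431.7, -46.4, 21.6]
ee_rot: [-0.695, 0.695, 0.128, -0.128]
force: [-0.6, -0.4, 5.7]
grip_width: 21.0
```

Gripped at 21 mm. I lift and carry it to above the spindle.

```bash
python3 - <<'E'
from h import *
s=bot.observe(); r=rot(s['ee_rot']);print(s['tcp_pos'],r.as_matrix().round(3).tolist())
plan([431.7,-46.4,21.6],down(np.radians(20.8)),[([435,-46,130],down(np.radians(21)),4),([598,8,172],down(np.radians(32)),5)])
E
```

```text
[431.66205466 -46.43442229  21.60396468] [[0.934, 0.0, -0.356], [0.356, -0.0, 0.934], [0.0, -1.0, -0.0]]
[0.08, -2.71, -0.02, 0.0, -0.001, 0.0, 0.08, -2.71, -0.02, 0.0, -0.001, 0.0, 0.08, -2.71, -0.02, 0.0, -0.001, 0.0, 0.08, -2.71, -0.02, 0.0, -0.0, 0.0, 3.43, -0.84, -0.16, 0.0, -0.038, 0.0, 3.42, -0.84, -0.29, 0.0, -0.039, 0.0, 3.41, -0.84, -0.42, 0.0, -0.038, 0.0, 3.39, -0.84, -0.55, 0.0, -0.039, 0.0]
[3.37, -0.84, -0.68, 0.0, -0.038, 0.0]
end [598.   8. 172.] [[0.848, 0.0, -0.53], [0.53, 0.0, 0.848], [0.0, -1.0, 0.0]]
```

Emit:
servo_tool(plan=[0.1, -2.7, 0, 0, 0, 0, 0.1, -2.7, 0, 0, 0, 0, 0.1, -2.7, 0, 0, 0, 0, 0, -2.7, 0, 0, 0, 0, 3.4, -0.8, -0.2, 0, -0.04, 0, 3.4, -0.8, -0.3, 0, -0.04, 0, 3.4, -0.8, -0.4, 0, -0.04, 0, 3.4, -0.8, -0.5, 0, -0.04, 0])

```text
time_s: 5.38
tcp_pos: [564.8, -1.9, 161.4]
ee_rot: [-0.683, 0.683, 0.183, -0.184]
force: [1.6, -0.4, 0.8]
grip_width: 20.8
```

Emit:
servo_tool(plan=[3.4, -0.8, -0.7, 0, -0.04, 0, 0, 0, 0, 0, 0, 0, 0, 0, 0, 0, 0, 0, 0, 0, 0, 0, 0, 0])

```text
time_s: 5.88
tcp_pos: [596.0, 8.2, 169.0]
ee_rot: [-0.679, 0.679, 0.196, -0.197]
force: [-0.7, 0.2, 0.3]
grip_width: 20.7
```

```bash
python3 - <<'E'
from h import *
s=bot.observe(); r=rot(s['ee_rot']);print(s['time_s'],s['tcp_pos'],r.as_matrix().round(3).tolist(),s['grip_width'],s['force'])
c=cap('wrist','w3'); print(proj(c,[602,9.5,91]),proj(c,s['tcp_pos']))
cv2.imwrite('pics/w3z.png',cv2.resize(c['img'][120:380,180:460,::-1],None,fx=2.2,fy=2.2,interpolation=cv2.INTER_CUBIC))
E
```

```text
5.875 [595.95192658   8.23859356 168.97299854] [[0.845, -0.001, -0.534], [0.534, -0.001, 0.845], [-0.001, -1.0, 0.0]] 20.692659856591646 [-0.72028749  0.22387623  0.33717222]
[311.36819051 220.20312108] [313.55750072 267.44367438]
```

View pics/w3z.png

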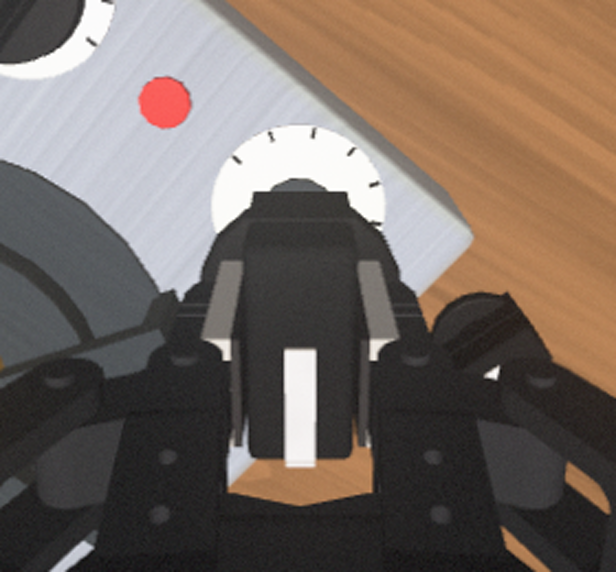

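The held knob is upright with its stripe forward, and it hides the spindle; only the collar's back edge shows, at crop (300,185). I shift 5 cm forward so the spindle comes into view behind it.

Emit:
servo_tool(plan=[2.5, 0, 0, 0, 0, 0, 2.5, 0, 0, 0, 0, 0, 0, 0, 0, 0, 0, 0, 0, 0, 0, 0, 0, 0, 0, 0, 0, 0, 0, 0])

```text
time_s: 6.55
tcp_pos: [638.7, 34.7, 169.4]
ee_rot: [-0.679, 0.679, 0.196, -0.197]
force: [0.3, 0.2, 0.1]
grip_width: 21.4
```

```bash
python3 - <<'E'
from h import *
s=bot.observe(); r=rot(s['ee_rot']);print(s['time_s'],s['tcp_pos'],r.as_matrix().round(3).tolist(),s['grip_width'])
c=cap('wrist','w4'); q=proj(c,[602,9.5,91]);print(q)
u,v=q.astype(int)
print('box',u-45,v-40)
cv2.imwrite('pics/w4z.png',cv2.resize(c['img'][v-40:v+40,u-45:u+45,::-1],None,fx=7,fy=7,interpolation=cv2.INTER_CUBIC))
V,U=np.mgrid[v-40:v+40,u-45:u+45];P=pt(c,U.ravel(),V.ravel());m=(P[:,2]>86)&(P[:,2]<98)&(np.hypot(P[:,0]-602,P[:,1]-9.5)<20)
Q=P[m];print(m.sum(),np.median(Q,0),Q[:,:2].min(0),Q[:,:2].max(0))
print(np.histogram(P[np.hypot(P[:,0]-602,P[:,1]-9.5)<20,2],bins=range(60,100,3)))
# in-hand knob
k=s['tcp_pos'];zt=k[2]+34-21.6
barfit(c,250,380,180,340,zt-5,zt+8,zt)
print('tcp',k)
E
```

```text
6.55 [638.67629232  34.73463973 169.365419  ] [[0.846, -0.0, -0.534], [0.534, -0.001, 0.846], [-0.001, -1.0, -0.0]] 21.360551041201834
[311.70216549 148.66345301]
box 266 108
199 [603.80372367  13.28804345  89.3730071 ] [599.15968712   8.35938441] [609.52991033  19.8025308 ]
(array([   1, 1081,   81,    3,  849,   78,    4,   10,   22,  126,   60,
          0,    0]), array([60, 63, 66, 69, 72, 75, 78, 81, 84, 87, 90, 93, 96, 99]))
n 5864 zmed 180.7 rect ((637.8047485351562, 35.547325134277344), (47.59819030761719, 46.10116195678711), 74.93978118896484)
stripe n 778 mean [647.8  41.8] ang 32.2
[[609.4000244140625, 18.600000381469727], [653.9000244140625, 6.599999904632568], [666.2000122070312, 52.5], [621.7000122070312, 64.5]]
tcp [638.67629232  34.73463973 169.365419  ]
```

View pics/w4z.png

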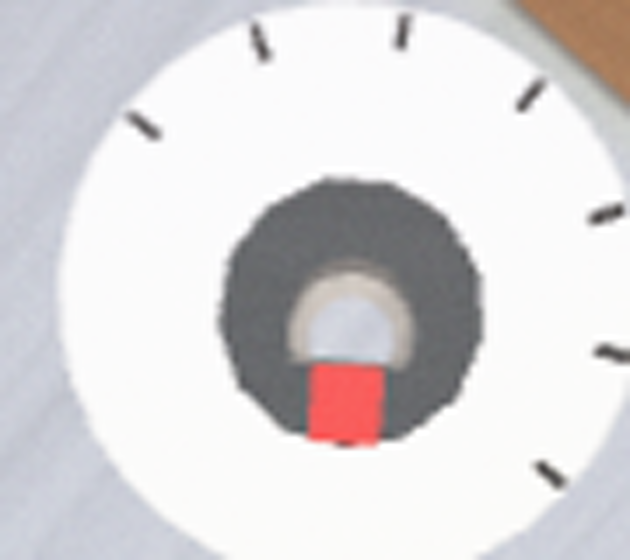

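The close view settles it: the collar is centred near (316,152), and the D-flat with its red mark points almost straight down in the image, along tool x. Now I measure the axis and angle relative to the knob in hand.

```bash
cat > sp.py <<'E'
from h import *
def spindle(c,c0,verbose=1):
    I=c['img'].astype(int);V,U=np.mgrid[0:400,0:640];X=ptz(c,U.ravel().astype(float),V.ravel().astype(float),75.)[:,:2]
    I=I.reshape(-1,3);dist=np.hypot(X[:,0]-c0[0],X[:,1]-c0[1])
    near=dist<25; white=near&(I.min(1)>185)&(dist>9)
    m=(near&~white).reshape(400,640).astype(np.uint8)
    n,l,st,ce=cv2.connectedComponentsWithStats(m); q=proj(c,[*c0,75]).astype(int)
    k=l[q[1],q[0]]; blob=(l==k).astype(np.uint8)
    ct=max(cv2.findContours(blob,cv2.RETR_EXTERNAL,cv2.CHAIN_APPROX_NONE)[0],key=len)[:,0,:].astype(float)
    W=ptz(c,ct[:,0],ct[:,1],75.)[:,:2].astype(np.float32)
    e=cv2.fitEllipse(W);ctr=np.array(e[0])
    red=near&(I[:,0]>170)&(I[:,1]<130)&(dist<16)
    # red on collar plane only: far half from axis
    rr=np.hypot(X[:,0]-ctr[0],X[:,1]-ctr[1]);rm=red&(rr>7)&(rr<13.5)
    d=X[rm].mean(0)-ctr
    print('ellipse',e,'red n',rm.sum(),'flat deg',np.degrees(np.arctan2(d[1],d[0])).round(1))
    return ctr,np.arctan2(d[1],d[0])
E
python3 - <<'E'
from sp import *
c=load('w4'); ctr,a=spindle(c,[602,9.5]);print(ctr)
t=load('top'); 
try: print('top',spindle(t,[602,9.5]))
except Exception as x: print(x)
# silver tip: pixels bluish-bright inside collar
# knob in hand: bar back-edge & stripe edges at top plane
tcp=np.array([638.68,34.73,169.37]);ax=np.array([.846,.534]);az=np.array([-.534,.846])
I=c['img'].astype(int);V,U=np.mgrid[170:330,290:345];m=I[170:330,290:345].min(2)>170
for zt in (180.8,181.8):
    W=ptz(c,U[m].astype(float),V[m].astype(float),zt)[:,:2]-tcp[:2]; print('stripe x',np.percentile(W@ax,[1,50,99]).round(2),'z',np.percentile(W@az,[1,50,99]).round(2),W.mean(0)@az)
w=load('w2');I=w['img'].astype(int);V,U=np.mgrid[200:300,290:345];m=I[200:300,290:345].min(2)>170
b=np.array([.935,.354]);W=ptz(w,U[m].astype(float),V[m].astype(float),34.)[:,:2]-[432.04,-45.61];print('table stripe vs rect ctr',np.percentile(W@b,[1,50,99]).round(2),(W.mean(0)@[-.354,.935]).round(2))
E
```

```text
ellipse ((604.62841796875, 14.158170700073242), (26.338481903076172, 27.302627563476562), 143.38685607910156) red n 67 flat deg 28.5
[604.62841797  14.1581707 ]
ellipse ((604.14111328125, 12.25843334197998), (27.172056198120117, 29.905288696289062), 102.8439712524414) red n 5 flat deg 24.4
top (array([604.14111328,  12.25843334]), np.float64(0.42666612780392427))
stripe x [-48.24 -38.23  23.77] z [-8.99  1.55 12.12] 1.519935170964084
stripe x [-48.44 -38.52  22.97] z [-8.91  1.55 12.03] 1.5178311896306198
table stripe vs rect ctr [-1.93 10.75 24.63] 0.32
```

```bash
python3 - <<'E'
from h import *
s=bot.observe()
plan(s['tcp_pos'],rot(s['ee_rot']),[([604.7,13.3,150],down(np.radians(28.6)),3),([604.7,13.3,118],down(np.radians(28.6)),2)])
E
```

```text
[-1.34, 0.65, 0.0, 0.0, 0.021, -0.0, -1.35, 0.65, -0.03, 0.0, 0.022, -0.0, -1.34, 0.64, -0.05, 0.0, 0.021, -0.0, -0.0, 1.6, -0.0, 0.0, 0.0, -0.0, -0.0, 1.6, -0.0, 0.0, 0.0, -0.0]
end [604.7  13.3 118. ] [[0.878, -0.0, -0.479], [0.479, -0.0, 0.878], [-0.0, -1.0, -0.0]]
```

Emit:
servo_tool(plan=[-1.34, 0.65, 0, 0, 0.021, 0, -1.35, 0.65, -0.03, 0, 0.022, 0, -1.34, 0.65, -0.05, 0, 0.021, 0, 0, 1.6, 0, 0, 0, 0, 0, 1.6, 0, 0, 0, 0, 0, 0, 0, 0, 0, 0, 0, 0, 0, 0, 0, 0])

```text
time_s: 7.48
tcp_pos: [605.6, 14.5, 117.6]
ee_rot: [0.685, -0.685, -0.175, 0.175]
force: [0.2, -0.0, -0.6]
grip_width: 20.7
```

```bash
python3 - <<'E'
from h import *
s=bot.observe(); r=rot(s['ee_rot']);print(s['time_s'],s['tcp_pos'],r.as_matrix().round(3).tolist(),s['grip_width'],s['force'],s['ft_torque'])
c=cap('scene','s2');cap('top','t2'); q=proj(c,[604.7,13.3,95]).astype(int);print(q)
a=c['img'][q[1]-50:q[1]+40,q[0]-55:q[0]+55,::-1]
cv2.imwrite('pics/s2z.png',cv2.resize(a,None,fx=6,fy=6,interpolation=cv2.INTER_CUBIC))
E
```

```text
7.475 [605.56982725  14.51037513 117.64366461] [[0.877, -0.0, -0.48], [0.48, 0.0, 0.877], [0.0, -1.0, 0.0]] 20.749729882615032 [ 0.18043305 -0.0489476  -0.59958641] [ 0.00482347 -0.06713656 -0.01490987]
[313 204]
```

View pics/s2z.png

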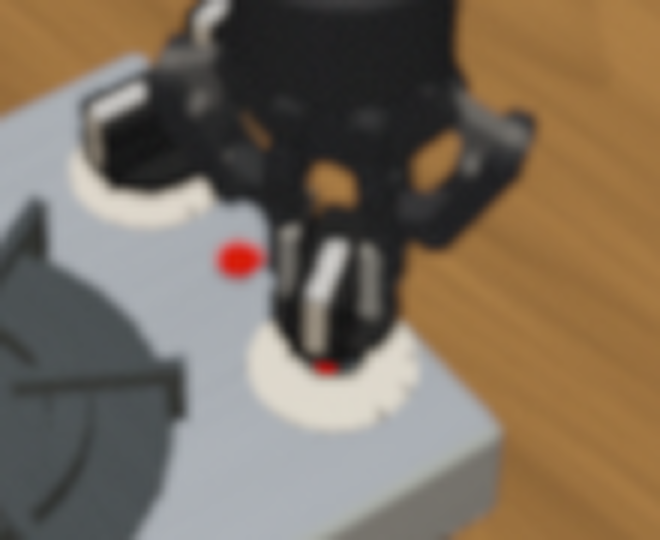

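The red flat mark shows directly under the knob's pointer end. I correct the residual 1.4 mm and start down gently.

Emit:
servo_tool(plan=[-0.13, 0, -0.06, 0, 0, 0, 0, 0.2, 0, 0, 0, 0, 0, 0.2, 0, 0, 0, 0, 0, 0.2, 0, 0, 0, 0, 0, 0, 0, 0, 0, 0, 0, 0, 0, 0, 0, 0])

```text
time_s: 8.32
tcp_pos: [604.4, 13.0, 111.8]
ee_rot: [-0.685, 0.685, 0.175, -0.175]
force: [-0.4, -0.4, -0.3]
grip_width: 20.8
```

Emit:
servo_tool(plan=[0, 0.15, 0, 0, 0, 0, 0, 0.15, 0, 0, 0, 0, 0, 0, 0, 0, 0, 0])

```text
time_s: 8.7
tcp_pos: [604.3, 13.0, 108.6]
ee_rot: [0.685, -0.685, -0.175, 0.175]
force: [-0.8, -0.1, -0.2]
grip_width: 21.1
```

Emit:
servo_tool(plan=[0, 0.15, 0, 0, 0, 0, 0, 0.15, 0, 0, 0, 0, 0, 0.15, 0, 0, 0, 0, 0, 0, 0, 0, 0, 0])

```text
time_s: 9.2
tcp_pos: [604.3, 13.0, 104.1]
ee_rot: [0.685, -0.685, -0.175, 0.175]
force: [-0.3, -0.1, -0.8]
grip_width: 20.9
```

Emit:
servo_tool(plan=[0, 0.2, 0, 0, 0, 0, 0, 0.2, 0, 0, 0, 0, 0, 0.2, 0, 0, 0, 0, 0, 0, 0, 0, 0, 0])

```text
time_s: 9.7
tcp_pos: [604.2, 13.0, 98.0]
ee_rot: [0.685, -0.685, -0.175, 0.175]
force: [-1.0, 0.1, -0.2]
grip_width: 20.9
```

Emit:
servo_tool(plan=[0, 0.1, 0, 0, 0, 0, 0, 0.1, 0, 0, 0, 0, 0, 0.1, 0, 0, 0, 0, 0, 0, 0, 0, 0, 0])

```text
time_s: 10.2
tcp_pos: [604.5, 13.0, 95.5]
ee_rot: [-0.685, 0.685, 0.175, -0.175]
force: [-1.0, -0.3, 2.7]
grip_width: 20.9
```

The spring is felt at TCP z of about 95.5, as predicted. I press in.

Emit:
servo_tool(plan=[0, 0.15, 0, 0, 0, 0, 0, 0.15, 0, 0, 0, 0, 0, 0.15, 0, 0, 0, 0, 0, 0.15, 0, 0, 0, 0, 0, 0, 0, 0, 0, 0])

```text
time_s: 10.82
tcp_pos: [604.5, 13.0, 89.8]
ee_rot: [-0.685, 0.685, 0.175, -0.175]
force: [-1.5, -0.4, 7.8]
grip_width: 21.2
```

Emit:
servo_tool(plan=[0, 0.1, 0, 0, 0, 0, 0, 0.1, 0, 0, 0, 0, 0, 0.05, 0, 0, 0, 0, 0, 0, 0, 0, 0, 0, 0, 0, 0, 0, 0, 0])

```text
time_s: 11.45
tcp_pos: [604.5, 13.0, 88.5]
ee_rot: [-0.685, 0.685, 0.175, -0.175]
force: [-6.1, 0.1, 17.2]
grip_width: 20.8
```

The stop is reached: 17 N, with TCP z at 88.5 against a predicted 88.6. One last check picture before handing in.

```bash
python3 - <<'E'
from h import *
s=bot.observe(); r=rot(s['ee_rot']);print(s['time_s'],s['tcp_pos'],r.as_matrix().round(3).tolist(),s['grip_width'],s['force'],s['ft_torque'])
c=cap('scene','s3'); w=cap('wrist','w5')
k=s['tcp_pos'];zt=101
barfit(w,295,335,225,340,zt-6,zt+6,zt)
a=cv2.resize(c['img'][140:240,255:375,::-1],None,fx=5,fy=5,interpolation=cv2.INTER_CUBIC)
cv2.imwrite('pics/s3z.png',a)
t=load('top');n=cap('top','t3')
for q in [(427,251),(188,233)]: print(pt(t,*q).round(1),pt(n,*q).round(1))
E
```

```text
11.45 [604.50694882  12.98136563  88.45197863] [[0.878, 0.001, -0.479], [0.479, -0.0, 0.878], [0.001, -1.0, -0.001]] 20.814905954979974 [-6.12503466  0.14957696 17.20378541] [-0.09851213  1.25401441  0.02910467]
n 4011 zmed 99.9 rect ((604.4041137695312, 13.398822784423828), (49.816436767578125, 17.46048355102539), 28.666229248046875)
stripe n 763 mean [613.8  19.3] ang 28.7
[[578.4000244140625, 9.100000381469727], [586.7000122070312, -6.199999809265137], [630.4000244140625, 17.700000762939453], [622.0999755859375, 33.0]]
[ 464.1 -292.1   36.5] [ 464.  -290.7   44. ]
[498.3 344.2 114.3] [498.3 344.3 113.8]
```

View pics/s3z.png

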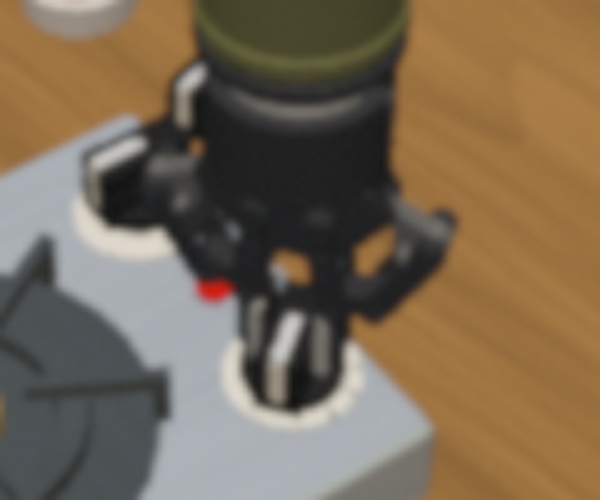

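```bash
python3 -c "
from h import *
print(bot.finish_job()); s=bot.observe(); print(s['time_s'],s['tcp_pos'],s['force'],s['grip_width'])"
```

```text
the job is handed in; nothing more can be done
None
the job is handed in; nothing more can be done
```

I picked up the loose knob nearest the base and turned it until its pointer matched the spindle's flat at about 28.5°. I then slid it onto the spindle and pressed the tap in to its stop. The job was handed in at about 11.5 s with the knob still gripped and held pressed.

**Fit and press (last checks):**
- **Height:** the TCP was at z 88.5 mm, against 88.6 mm predicted for fully home and pressed about 8 mm. The knob's top read about 100 mm, consistent with that.
- **Force:** the knob slid on with no measurable force. The spring was felt from 2.7 N, and the final push was 17 N, above the 11 N needed at the stop.
- **Alignment:** the pointer stood at 28.7° and the tool stood vertical to within about 0.001 rad.
- **Grip:** the opening was 20.8 mm, with 60 N commanded.

**Bystanders:** in the last top view, single-pixel depth readings put the shaker within 0.5 mm of its start. The timer's pixel read within 1.5 mm sideways but 7.5 mm higher than at the start. I did not look into that difference, but the arm never went near the timer.

**Disagreement:** the force reading showed about 6 N sideways, which suggests the knob sits against one side of its 0.7 mm play. That is within the 2 mm allowed. Hand-in gave no verdict and no further state readings.

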